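# Put the hardness reference blocks back in their cases

## Robot

A 6-joint arm with a two-finger parallel gripper is mounted at the origin on the work surface. World frame = base frame: x ahead of the robot, y to its left, z up, the work surface at z = 0. Lengths are in m, angles in rad, forces in N, time in s.
With the tool pointing down it reaches from about 0.3 to 0.775 m from the base axis. Payload 14.6 kg.
Tool frame: the origin (TCP) lies at the very end of the fingers, on their centre line; the grasp point (between the pads) lies 19 mm behind it; z points along the fingers, y is the line along which they close (so a half turn about z gives the same grasp; the last joint's range is limited). The gripper opens to 94 mm and grips with 3 to 60 N. Pads are 16 mm wide; open, the fingers measure 119 mm over their backs; the gripper's body (75 mm by 177 mm) begins 78 mm behind the grasp point.
Start: joints at [1.131, 0.3, 1.521, -0, 1.321, -0.067], TCP at [0.2, 0.512, 0.205] pointing down, gripper open.
Joint ranges: [-3.03, 3.03], [-0.79, 2.21], [0.23, 2.52], [-1.04, 4.18], [0, 3.07], [-2.55, 2.55]. Speed limits (rad/s): [2.22, 2.22, 2.57, 3.14, 3.14, 3.14].

## Interface

Orientations are given as [roll, pitch, yaw] about the fixed x, y, z axes, in that order (R = Rz(yaw) Ry(pitch) Rx(roll)).
In Python, from station import ctrl, cams gives the robot as it stands. The module is installed in compiled form; this text tells all that it offers.
- The arm moves only by the tool arm_command, never from a script. Its argument "plan" is a list that holds one entry, the list of rows, each a list of 7 numbers: the shift along the tool's x, y, z in parts of the range, where 1.0 means 1000 mm, then the turn, a rotation vector about the tool's x, y, z in parts of the range, where 1.0 means pi rad, then the closure, from -1 (fully open) to 1 (shut). A call has 1 to 12 rows; each row is the pose to reach, as a shift and turn from the pose commanded when the call began, along the tool's axes at that moment; what a row does not reach only later rows make up. A row lasts 1/10 s, in which the tool goes at most 50 mm and 8.59 degrees, less where a joint would pass 70% of its speed; a pose out of reach is approached as far as the arm can. A call with a gripper value outside its range is refused whole. The fingers move at their own pace and stop on an object; "squeeze" is the grip in N (left out, the last holds). Time passes only in rows, so rows that repeat a pose let the fingers close. It gives the time, the measured TCP pose, the force, the opening and the grip force at its end, in the units of the state.
- ctrl.get_obs(): the state, without advancing time (a new reading comes with each control period).
- cams.camera(name): name is "scene" or "side" or "wrist"; returns (picture, depth): 480x640x3 uint8, blue, green, red; 480x640 float32, m along the optical axis (not along the pixel's ray), 0 where there is no reading.
- cams.camera_info(name): a dict with "fx", "fy", "cx", "cy" (pixels), "world_to_cam" (4x4, takes a point from world to camera coordinates). Camera axes: x right, y down, z forward; pixel columns grow to the right and rows downward; lengths in m; the calibration is good to about 2 mm. A picture is of the moment at which its call begins: read the wrist's pose just before it. camera_info takes no time and is no camera call; for the wrist camera it gives the pose at the moment of the call.
- ctrl.hand_in(): hands the job in; it is judged then, once.
The state is a dict: "time_s": time; "qpos": joint angles; "joint_vel": joint speeds; "tau": joint torques, N m; "ee_pos": TCP position; "eef_rot": TCP orientation; "force": force on the tool from outside, world axes, zero at the start; "moment": the same for the moment, N m; "grip_width": finger opening in m; "grip_force": force on a finger pad.
Only numpy, scipy, OpenCV 4.12 (cv2) and the standard library are available. Lean on these libraries where they do the work, as an engineer would, in place of code of your own. Each camera call takes 0.05 s, during which the arm holds its last target. There are 200 camera calls.

## Task

The hardness check is over: put the four reference blocks back in their open wooden cases, the square one and the oblong one each flat in the recess of its own shape, and the two discs together in the round well, the heavy steel disc at the bottom and the light, soft aluminium disc flat on top of it. Set each one down gently without letting it drop, and do not push the two black specimen mounts standing on the bench out of their places.

Things in the scene. Friction and masses are not known exactly. Their poses are not given: they have to be found in the camera images.
- square_block: Square steel hardness reference block, 66 x 66 x 16 mm, about 0.54 kg, bottom of a pile of three lying on the bench. Origin: centre of the underside; x and y along its sides, z up.
- oblong_block: Oblong brass reference block, 74 mm (its x) x 46 mm (its y) x 12 mm, about 0.35 kg, lying on the square block in the pile, off-centre and turned by a little. Origin: centre of the underside; z up.
- small_disc: Small bright aluminium reference disc, 46 mm diameter, 10 mm thick, about 46 g, lying on the oblong block as the top of the pile. Origin: centre of the underside; z up.
- large_disc: Large steel reference disc, 64 mm diameter, 16 mm thick, about 0.4 kg, lying alone on a fixed black granite plate (110 x 110 mm, top 30 mm above the bench). Origin: centre of the underside; z up.
- square_case: Shallow wooden case for the square block, 102 x 102 mm outside. Square recess 78 x 78 mm, inner floor 6 mm above the bench, walls 12 mm thick and 10 mm higher than the floor. An open finger gap 44 mm wide, down to the inner floor, in the middle of each of the two walls facing +y and -y. Fixed. Origin: centre of the underside; z up.
- oblong_case: Shallow wooden case for the oblong block, 110 mm (its x) x 82 mm (its y) outside. Recess 86 mm (x) x 58 mm (y), inner floor 6 mm above the bench, walls 12 mm thick and 8 mm higher than the floor. An open finger gap 44 mm wide, down to the inner floor, in the middle of each of the two walls facing +y and -y. Fixed. Origin: centre of the underside; z up.
- round_case: Deeper wooden case with a round well for the two discs, 104 x 104 mm outside. Well 76 mm across, inner floor 6 mm above the bench, walls up to 28 mm above the bench. An open finger gap 44 mm wide, down to the inner floor, in the middle of each of the two walls facing +y and -y. Fixed. Origin: centre of the underside; z up.
- mount_a: Specimen mount: black cylinder, 30 mm diameter, 20 mm high, loose, standing on the bench, polished steel face up; near the middle of the bench's far half. Not to be moved. Origin: centre of the underside; z up.
- mount_b: Specimen mount: black cylinder, 30 mm diameter, 20 mm high, loose, standing on the bench, round copper face up; nearer to the robot and to its right. Not to be moved. Other small fixed steel parts, all under 40 mm tall, stand between the things; taller equipment only along the bench edges. Origin: centre of the underside; z up.
Things that resemble listed ones, but are neither listed nor needed, are in the scene too. What is shaped like the oblong_case but turquoise is not meant. What is shaped like the square_block but blue is not meant.

How it is judged:
By the outcome, as a careful person would: the job done as asked, in the order asked, and still so for the second after the job is handed in, with the robot touching nothing.
It also fails if it takes over 104 s, if anything falls off the work surface, if the arm or the gripper's body presses on something with over 40 N, if the wrist force passes 120 N, or if a joint passes its speed limit or range.

## Working session

There is one attempt and no reset: what is moved stays moved. The work goes in short steps, Python scripts to look and compute and a tool call to move; the robot and the scene stay as the last step left them, time stands still between calls to the robot, and variables do not carry over. Pictures are saved under pics/ and viewed, at most 14 in all, crops included, and the job is handed in when it is done.

Besides the shell and the picture viewer there is one more tool, called as name(argument=value, ...), one argument or row to a line, values as JSON. arm_command: Moves the arm, as the interface text tells. Its arguments: {"type":"object","properties":{"plan":{"type":"array"},"squeeze":{"type":"number"}},"required":["plan"]}

```bash
mkdir -p pics; cat > h.py <<'E'
import numpy as np, cv2
from station import ctrl, cams
def shot(n):
    i=cams.camera_info(n); p,d=cams.camera(n); return p,d,i
def world(u,v,d,i):
    u=np.asarray(u,float);v=np.asarray(v,float)
    c=np.stack([(u-i['cx'])/i['fx']*d,(v-i['cy'])/i['fy']*d,d,np.ones_like(d)],-1)
    return (c@np.linalg.inv(np.array(i['world_to_cam'])).T)[...,:3]
def plane(u,v,z,i):
    T=np.linalg.inv(np.array(i['world_to_cam']));r=T[:3,:3]@np.array([(u-i['cx'])/i['fx'],(v-i['cy'])/i['fy'],1]);o=T[:3,3]
    return o+r*(z-o[2])/r[2]
E
python3 - <<'E'
from h import *
print(ctrl.get_obs())
for n in('scene','side','wrist'):
    p,d,i=shot(n); cv2.imwrite(f'pics/{n}0.png',p); np.savez(n+'0.npz',p=p,d=d,T=i['world_to_cam'],k=[i['fx'],i['fy'],i['cx'],i['cy']]); print(n,np.round(i['world_to_cam'],3).tolist(),i['fx'])
E
```

```text
{'time_s': 0.0, 'qpos': array([ 1.13138949e+00,  3.00460890e-01,  1.52158488e+00,  7.34221539e-06,
        1.32069061e+00, -6.66269589e-02]), 'joint_vel': array([ 0.00242639, -0.00037646, -0.00136839, -0.00161969,  0.00053134,
        0.00076279]), 'tau': array([ 1.69344908e-04, -5.31822038e+01, -3.52738917e+01,  7.08097452e-02,
        2.45916046e-02, -9.64189940e-05]), 'ee_pos': array([0.20021625, 0.51198182, 0.20489032]), 'eef_rot': array([-3.14045194e+00, -8.32422363e-05,  2.76881090e+00]), 'force': array([-0.7941125 , -0.04157339, -0.82739708]), 'moment': array([ 0.02186616, -0.0034366 , -0.00823733]), 'grip_force': 0.0, 'grip_width': 0.09388372402413517}
scene [[0.364, 0.931, 0.001, -0.129], [0.714, -0.278, -0.642, -0.269], [-0.598, 0.234, -0.766, 1.223], [0.0, 0.0, 0.0, 1.0]] 452.4000463266402
side [[0.938, -0.347, -0.013, -0.43], [-0.212, -0.543, -0.813, 0.132], [0.275, 0.765, -0.583, 0.879], [0.0, 0.0, 0.0, 1.0]] 437.2648259642007
wrist [[0.364, 0.931, -0.001, -0.549], [0.907, -0.355, 0.227, -0.024], [0.211, -0.084, -0.974, 0.389], [0.0, 0.0, 0.0, 1.0]] 367.04196743974643
```

View pics/scene0.png

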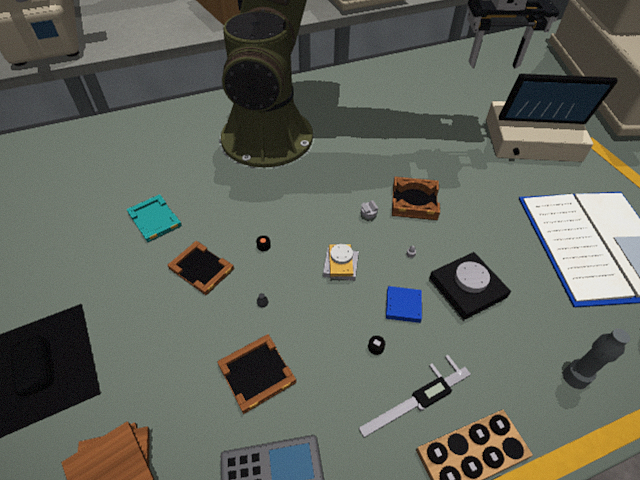

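View pics/side0.png

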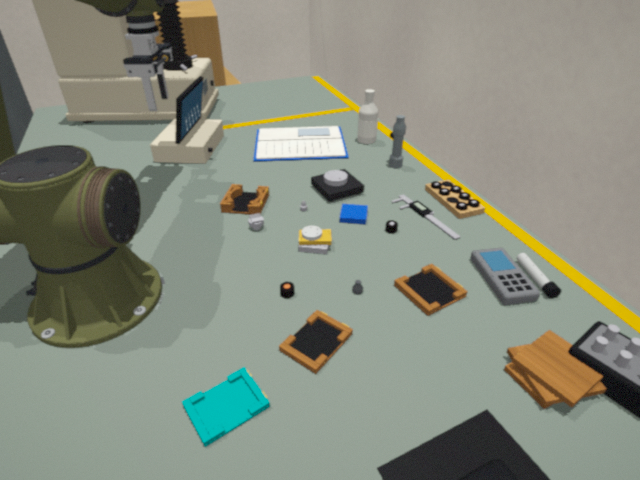

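The scene view shows the pile at (341,262), round case (416,198), large disc on granite (473,277), oblong case (201,267), square case (257,373), mount_b (263,243) and mount_a (376,345). The side view agrees. Fixed steel parts are at (262,300), (369,210) and (412,252) in the scene view.

```bash
cat >> h.py <<'E'
def ortho(p,d,i,box,z0,z1,s=1000.):
    """points with world z in [z0,z1] inside box"""
    v,u=np.mgrid[0:480,0:640]; w=world(u,v,d.astype(float),i)
    m=(d>0)&(w[...,2]>z0)&(w[...,2]<z1)&(w[...,0]>box[0])&(w[...,0]<box[1])&(w[...,1]>box[2])&(w[...,1]<box[3])
    return w,m
def rect(pts):
    (c,s,a)=cv2.minAreaRect((pts[:,:2]*1000).astype(np.float32)); return np.round(c,1),np.round(s,1),round(a,1)
E
python3 - <<'E'
from h import *
for n in('scene','side'):
    f=np.load(n+'0.npz');p,d=f['p'],f['d'];i=dict(zip(('fx','fy','cx','cy'),f['k']),world_to_cam=f['T'])
    v,u=np.mgrid[0:480,0:640]; w=world(u,v,d.astype(float),i)
    z=w[...,2]; m=((d>0)&(z>0.006)&(z<0.08)).astype(np.uint8)
    print(n,'bench z',np.median(z[(abs(z)<.02)&(d>0)]))
    k,l,st,ce=cv2.connectedComponentsWithStats(m)
    for j in range(1,k):
        q=w[l==j]
        if st[j,4]<40 or q[:,:2].min()<-.5 or q[:,0].max()>.9: continue
        t=q[q[:,2]>np.percentile(q[:,2],90)-.004]
        print(ce[j].astype(int),st[j,4],'ztop',round(np.percentile(q[:,2],95),4),'all',*rect(q),'top',*rect(t), 'mean',np.round(t.mean(0)*1000,1))
E
```

```text
scene bench z 0.00029800380145939
[571  53] 1051 ztop 0.0772 all [ 18.1 984.3] [ 14.2 322.4] 69.8 top [ 27.2 983.6] [  9.1 304.7] 69.9 mean [ 37.  980.1  75.3]
[619 116] 1072 ztop 0.0764 all [307.7 883.2] [137.4  57.1] 2.6 top [300.4 886.6] [ 30.3 114.9] 85.3 mean [309.7 884.7  74.3]
[537 135] 4104 ztop 0.0704 all [276.3 654.7] [222.  185.1] 64.0 top [271.1 656.8] [221.1 170.4] 63.1 mean [296.7 638.3  62.3]
[266 141] 3244 ztop 0.0738 all [30.9 -6.9] [245.5 188.9] 77.9 top [ 43.8 -17.6] [186.6 100.2] 69.1 mean [ 53.  -14.2  71.9]
[415 196] 1518 ztop 0.0292 all [359.9 249. ] [104.  110.5] 60.9 top [359.6 248.8] [102.8 110.6] 61.1 mean [363.7 247.2  27.6]
[591 242] 9590 ztop 0.0168 all [618.6 558. ] [250.9 300.5] 73.1 top [617.6 556.8] [234.2 282.7] 73.3 mean [616.3 547.7  14.5]
[153 216] 1117 ztop 0.0156 all [ 194.8 -328.8] [114.4  82.3] 15.5 top [ 194.8 -328.8] [114.4  82.3] 15.5 mean [ 197.9 -328.6   13.9]
[369 208] 231 ztop 0.034 all [359.8 128.1] [35.2 38.9] 89.9 top [359.5 129.8] [29.1 31.8] 0.2 mean [360.  129.3  32. ]
[263 241] 171 ztop 0.0215 all [ 360.2 -121.1] [28.9 31.6] 83.
[... 3935 characters left out ...]
 [ 359.5 -123.3] [30.9 27.3] 47.6 mean [ 358.7 -123.7   18.3]
[357 285] 92 ztop 0.0251 all [ 493.3 -168.8] [17.7 18.2] 64.8 top [ 494.1 -166.8] [11.2 11.1] 22.4 mean [ 493.7 -167.3   23.3]
[331 324] 459 ztop 0.0139 all [ 403.2 -240.7] [36.  82.1] 30.4 top [ 403.2 -240.7] [35.8 81.9] 30.6 mean [ 407.6 -240.8   12.3]
[301 354] 545 ztop 0.0141 all [ 338.2 -280.3] [38.6 83.1] 32.4 top [ 336.4 -281.4] [34.3 83.1] 32.4 mean [ 333.1 -285.7   12.4]
[250 389] 655 ztop 0.0144 all [ 231.3 -320. ] [36.3 83.7] 14.9 top [ 231.6 -319.7] [33.9 83.5] 15.3 mean [ 236.1 -321.3   12.6]
[201 419] 765 ztop 0.0143 all [ 160.4 -339.6] [40.8 84.5] 16.0 top [ 156.8 -340.6] [33.  84.4] 15.5 mean [ 153.  -344.7   12.6]
```

View pics/wrist0.png

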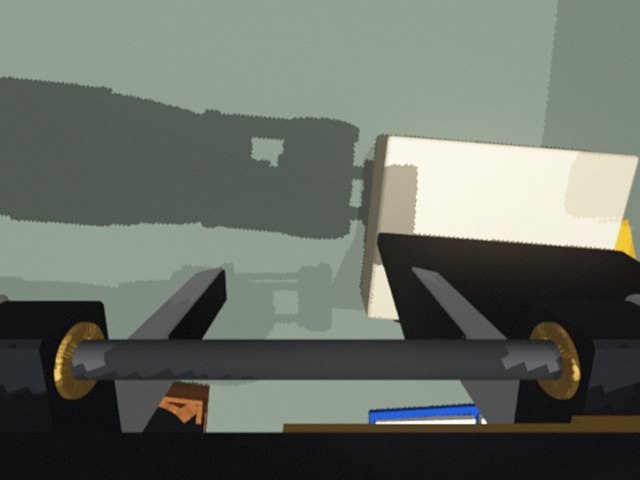

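```bash
cat >> h.py <<'E'
from scipy.spatial.transform import Rotation as Ro
def goal(x,y,z,yaw):
    o=ctrl.get_obs(); R=Ro.from_euler('xyz',o['eef_rot']); G=Ro.from_euler('xyz',[np.pi,0,np.radians(yaw)])
    s=R.inv().apply(np.array([x,y,z])-np.array(o['ee_pos'])*1000)
    print('goal',(x,y,z,yaw),'shift',np.round(s,1),'rot',np.round((R.inv()*G).as_rotvec(),3))
def st():
    o=ctrl.get_obs(); print('t',round(o['time_s'],2),'tcp',np.round(np.array(o['ee_pos'])*1000,1),'rpy',np.round(np.degrees(o['eef_rot']),1),'F',np.round(o['force'],1),'w',round(o['grip_width']*1000,1),'gf',o['grip_force'])
E
python3 -c "
from h import *
goal(610,227.5,150,150)"
```

```text
goal (610, 227.5, 150, 150) shift [-485.3 -115.7   55.1] rot [-0.001 -0.     0.151]
```

Units first: shifts go in shares of 1000 mm and turns go in shares of pi rad. So -485 mm / 1000 = -0.485, -116 mm / 1000 = -0.116, 0.15 rad / 3.1416 = 0.0477.

arm_command(
  plan=[
    [[-0.485,-0.116,0.055,0,0,0.0477,-1],[-0.485,-0.116,0.055,0,0,0.0477,-1],[-0.485,-0.116,0.055,0,0,0.0477,-1],[-0.485,-0.116,0.055,0,0,0.0477,-1],[-0.485,-0.116,0.055,0,0,0.0477,-1],[-0.485,-0.116,0.055,0,0,0.0477,-1],[-0.485,-0.116,0.055,0,0,0.0477,-1],[-0.485,-0.116,0.055,0,0,0.0477,-1],[-0.485,-0.116,0.055,0,0,0.0477,-1],[-0.485,-0.116,0.055,0,0,0.0477,-1],[-0.485,-0.116,0.055,0,0,0.0477,-1],[-0.485,-0.116,0.055,0,0,0.0477,-1]],
  ],
  squeeze=20,
)

```text
time_s: 1.35
ee_pos: [0.6099, 0.2268, 0.1494]
eef_rot: [-3.141, -0.001, 2.617]
force: [-1.0, 0.8, -0.2]
grip_width: 0.0938
grip_force: 0.0
```

```bash
cat >> h.py <<'E'
def look(name,box,z0,z1):
    i=cams.camera_info(name); p,d=cams.camera(name); w,m=ortho(p,d,i,box,z0,z1)
    k,l,s,c=cv2.connectedComponentsWithStats(m.astype(np.uint8)); 
    for j in range(1,k):
        if s[j,4]<150: continue
        q=w[l==j]; (cc,r)=cv2.minEnclosingCircle((q[:,:2]*1000).astype(np.float32))
        print(name,'px',c[j].astype(int),s[j,4],'z',np.round(np.median(q[:,2])*1000,1),'rect',*rect(q),'circ',np.round(cc,1),round(r,1))
    return p,d,i
E
python3 - <<'E'
from h import *
p,d,i=look('wrist',(.5,.72,.1,.35),.042,.055)
cv2.imwrite('pics/w1.png',p)
goal(610,227.5,33,150)
E
```

```text
wrist px [319 238] 4899 z 45.6 rect [611.9 228.1] [62.8 62.9] 58.8 circ [612.1 228.4] 32.0
goal (610, 227.5, 33, 150) shift [ -0.8   0.2 117. ] rot [-0.001 -0.001  0.001]
```

View pics/w1.png

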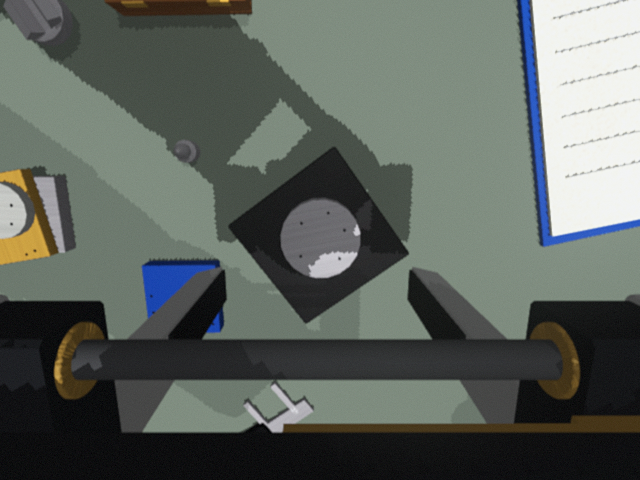

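The wrist view shows the large disc centred at (320,238) between the fingers, on the granite plate, with the pile at the left edge.

Converted, 116 mm / 1000 = 0.116, 105 mm / 1000 = 0.105.

arm_command(
  plan=[
    [[-0.0004,0.0015,0.04,0,0,0,-1],[-0.0004,0.0015,0.08,0,0,0,-1],[-0.0004,0.0015,0.105,0,0,0,-1],[-0.0004,0.0015,0.116,0,0,0,-1],[-0.0004,0.0015,0.116,0,0,0,-1],[-0.0004,0.0015,0.116,0,0,0,1],[-0.0004,0.0015,0.116,0,0,0,1],[-0.0004,0.0015,0.116,0,0,0,1],[-0.0004,0.0015,0.116,0,0,0,1],[-0.0004,0.0015,0.116,0,0,0,1],[-0.0004,0.0015,0.116,0,0,0,1],[-0.0004,0.0015,0.116,0,0,0,1]],
  ],
  squeeze=30,
)

```text
time_s: 2.6
ee_pos: [0.6112, 0.2287, 0.0351]
eef_rot: [3.141, 0.001, 2.619]
force: [-1.3, -0.7, 5.6]
grip_width: 0.0635
grip_force: 30.0
```

Converted, -60 mm / 1000 = -0.06, -20 mm / 1000 = -0.02.

arm_command(
  plan=[
    [[0,0,-0.005,0,0,0,1],[0,0,-0.02,0,0,0,1],[0,0,-0.06,0,0,0,1],[0,0,-0.06,0,0,0,1]],
  ],
)

```text
time_s: 3.0
ee_pos: [0.6131, 0.2293, 0.1006]
eef_rot: [3.136, 0.006, 2.619]
force: [0.5, -0.6, -3.4]
grip_width: 0.063
grip_force: 30.0
```

```bash
python3 - <<'E'
from h import *
st()
p,d,i=look('wrist',(.3,.72,.1,.4),.075,.13); p,d,i=look('side',(.5,.72,.1,.35),.085,.12)
goal(360,248.5,95,150)
E
```

```text
t 3.0 tcp [613.1 229.3 100.6] rpy [179.7   0.3 150. ] F [ 0.5 -0.6 -3.4] w 63.0 gf 29.998429119586945
wrist px [316 284] 13976 z 111.0 rect [613.2 233.6] [63.2 73.1] 3.4 circ [605.8 233.3] 43.6
side px [336 157] 275 z 105.7 rect [611.4 221.7] [63.8 72.7] 5.8 circ [610.9 222.5] 42.3
goal (360, 248.5, 95, 150) shift [ 227.4 -108.2    0. ] rot [0.001 0.001 0.001]
```

Converted, 227 mm / 1000 = 0.227, -108 mm / 1000 = -0.108.

arm_command(
  plan=[
    [[0.04,-0.019,0,0,0,0,1],[0.08,-0.038,0,0,0,0,1],[0.12,-0.057,0,0,0,0,1],[0.16,-0.076,0,0,0,0,1],[0.2,-0.095,0,0,0,0,1],[0.227,-0.108,0,0,0,0,1],[0.227,-0.108,0,0,0,0,1],[0.227,-0.108,0,0,0,0,1]],
  ],
)

```text
time_s: 3.9
ee_pos: [0.3599, 0.2484, 0.0941]
eef_rot: [-3.141, -0.0, 2.62]
force: [0.7, 0.3, -4.6]
grip_width: 0.0631
grip_force: 30.0
```

```bash
python3 - <<'E'
from h import *
st()
p,d,i=look('wrist',(.26,.46,.15,.35),.0225,.034)
cv2.imwrite('pics/w2.png',p)
look('scene',(.26,.46,.15,.35),.0225,.034);
goal(360,248.5,95,150)
E
```

```text
t 3.9 tcp [359.9 248.4  94.1] rpy [-180.    -0.   150.1] F [ 0.7  0.3 -4.6] w 63.1 gf 29.99850958585739
wrist px [318 193] 4827 z 27.2 rect [330.1 266.7] [104.2  31.1] 60.7 circ [329.4 267.2] 53.6
scene px [414 182] 271 z 27.1 rect [327.2 266.7] [102.9  33.9] 60.9 circ [328.8 265.9] 53.1
scene px [416 206] 394 z 27.3 rect [392.8 230.2] [104.1  35.6] 63.4 circ [392.1 231. ] 53.5
goal (360, 248.5, 95, 150) shift [ 0.8 -0.2 -0.9] rot [-0. -0.  0.]
```

View pics/w2.png

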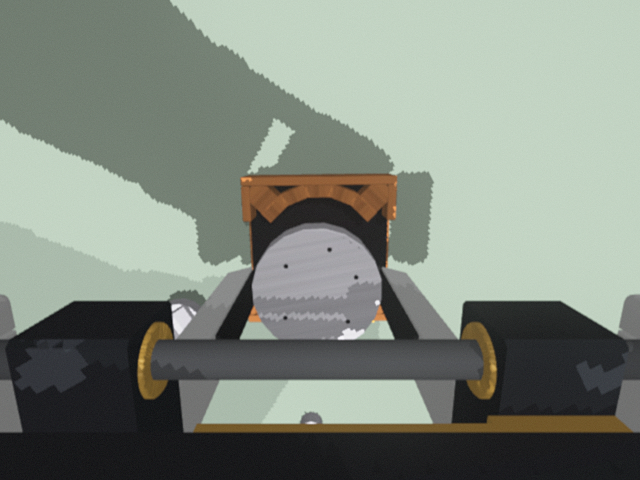

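The wrist view shows the held disc at about (317,283), over the well of the round case, with its far rim at (318,193) and the fingers in line with the gaps.

```bash
python3 - <<'E'
from h import *
i=cams.camera_info('wrist'); p,d=cams.camera('wrist'); v,u=np.mgrid[0:480,0:640]; w=world(u,v,d.astype(float),i)
m=(u>265)&(u<370)&(v>232)&(v<330)&(d>0); q=w[m]; A=np.c_[q[:,:2],np.ones(len(q))]; c=np.linalg.lstsq(A,q[:,2],rcond=None)[0]
print('top z',np.median(q[:,2]),'slope',c[:2])
m=(abs(w[...,2]-np.median(q[:,2]))<.003)&(u>245)&(u<390)&(v>215)&(v<345); q=w[m]*1000
print(rect(q),q.max(0),q.min(0))
e=[q[np.argmax(q[:,:2]@[np.cos(a),np.sin(a)])] for a in np.radians([150,60,240])]; print(np.round(e,1))
goal(361,248.8,40,150.6)
E
```

```text
top z 0.10453600154623785 slope [-0.07010086 -0.03906648]
(array([358906.6, 249411.8]), array([69419.9, 57479. ]), 59.1) [393.51930378 282.86212359 107.49247078] [329.61872057 215.64970999 101.5393801 ]
[[335.  265.5 101.6]
 [370.6 282.9 103.9]
 [336.1 222.6 101.8]]
goal (361, 248.8, 40, 150.6) shift [ 0.1  0.6 54.1] rot [-0.   -0.   -0.01]
```

```bash
python3 - <<'E'
from h import *
i=cams.camera_info('wrist'); p,d=cams.camera('wrist'); v,u=np.mgrid[0:480,0:640]; w=world(u,v,d.astype(float),i)
T=np.array([361,248.8]);
for vv in (235,255,275,295,315,330): print(vv,[(round(w[vv,uu,2]*1000,1)) for uu in range(262,376,12)])
print('bench',[round(w[vv,uu,2]*1000,1) for vv,uu in((60,60),(60,600),(250,480),(250,150),(100,320))])
i=cams.camera_info('scene'); p,d=cams.camera('scene'); w=world(u,v,d.astype(float),i)
m=(d>0)&(np.hypot(w[...,0]-.361,w[...,1]-.249)<.03)&(w[...,2]>.09)&(w[...,2]<.12); print(m.sum()); 
q=w[m]
if len(q)>20:
  print('scene',np.median(q[:,2]),np.linalg.lstsq(np.c_[q[:,:2],np.ones(len(q))],q[:,2],rcond=None)[0])
  cv2.imwrite('pics/s1.png',cv2.resize(p[130:230,360:480],None,fx=5,fy=5))
E
```

```text
235 [np.float64(5.8), np.float64(5.6), np.float64(103.2), np.float64(104.8), np.float64(105.5), np.float64(105.8), np.float64(103.7), np.float64(102.9), np.float64(6.0), np.float64(5.7)]
255 [np.float64(6.9), np.float64(104.5), np.float64(105.5), np.float64(104.6), np.float64(104.5), np.float64(104.1), np.float64(105.3), np.float64(104.4), np.float64(104.6), np.float64(102.3)]
275 [np.float64(105.1), np.float64(106.4), np.float64(105.7), np.float64(103.8), np.float64(103.7), np.float64(104.7), np.float64(104.9), np.float64(104.1), np.float64(104.3), np.float64(104.6)]
295 [np.float64(104.5), np.float64(104.5), np.float64(104.1), np.float64(104.8), np.float64(104.3), np.float64(103.9), np.float64(102.9), np.float64(104.6), np.float64(104.5), np.float64(103.2)]
315 [np.float64(104.4), np.float64(105.3), np.float64(104.8), np.float64(104.0), np.float64(104.3), np.float64(104.4), np.float64(104.6), np.float64(104.3), np.float64(105.0), np.float64(104.9)]
330 [np.float64(-0.3), np.float64(106.1), np.float64(105.0), np.float64(104.3), np.float64(105.1), np.float64(103.1), np.float64(105.3), np.float64(105.1), np.float64(104.7), np.float64(-1.9)]
bench [np.float64(-0.6), np.float64(-0.4), np.float64(0.5), np.float64(-0.3), np.float64(-0.6)]
447
scene 0.10474346066795348 [-0.07204569  0.01194855  0.12721008]
```

View pics/s1.png

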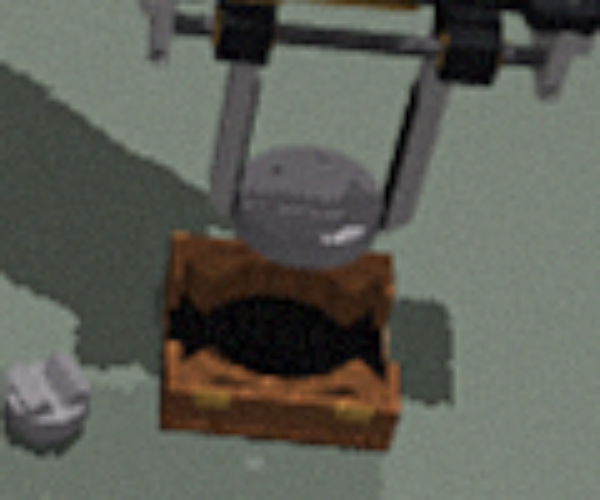

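The scene crop shows the disc held level above the well, with no sign of tilt.

Converted, 80 mm / 1000 = 0.08, 79 mm / 1000 = 0.079, -0.01 rad / 3.1416 = -0.0032.

arm_command(
  plan=[
    [[0.0001,0.0006,0.025,0,0,-0.0032,1],[0.0001,0.0006,0.045,0,0,-0.0032,1],[0.0001,0.0006,0.06,0,0,-0.0032,1],[0.0001,0.0006,0.07,0,0,-0.0032,1],[0.0001,0.0006,0.076,0,0,-0.0032,1],[0.0001,0.0006,0.079,0,0,-0.0032,1],[0.0001,0.0006,0.08,0,0,-0.0032,1],[0.0001,0.0006,0.08,0,0,-0.0032,1],[0.0001,0.0006,0.08,0,0,-0.0032,1]],
  ],
)

```text
time_s: 5.05
ee_pos: [0.3607, 0.2491, 0.0149]
eef_rot: [3.141, 0.0, 2.629]
force: [-0.6, -0.3, -3.9]
grip_width: 0.0629
grip_force: 30.0
```

Converted, 3 mm / 1000 = 0.003, 2.5 mm / 1000 = 0.0025.

arm_command(
  plan=[
    [[0,0,0.001,0,0,0,1],[0,0,0.002,0,0,0,1],[0,0,0.0025,0,0,0,1],[0,0,0.003,0,0,0,1],[0,0,0.003,0,0,0,1],[0,0,0.003,0,0,0,1]],
  ],
)

```text
time_s: 5.65
ee_pos: [0.3605, 0.249, 0.0115]
eef_rot: [3.142, 0.0, 2.629]
force: [1.1, -0.3, -4.2]
grip_width: 0.0631
grip_force: 30.0
```

Converted, 1 mm / 1000 = 0.001, 0.5 mm / 1000 = 0.0005.

arm_command(
  plan=[
    [[0,0,0.0005,0,0,0,1],[0,0,0.001,0,0,0,1],[0,0,0.001,0,0,0,1],[0,0,0.001,0,0,0,1]],
  ],
)

```text
time_s: 6.05
ee_pos: [0.3605, 0.249, 0.0111]
eef_rot: [3.141, 0.0, 2.629]
force: [-4.7, -3.5, 9.4]
grip_width: 0.0634
grip_force: 30.0
```

arm_command(
  plan=[
    [[0,0,-0.0005,0,0,0,-0.4],[0,0,-0.0005,0,0,0,-0.5],[0,0,-0.0005,0,0,0,-0.6],[0,0,-0.0005,0,0,0,-0.65],[0,0,-0.0005,0,0,0,-0.65],[0,0,-0.01,0,0,0,-0.65],[0,0,-0.03,0,0,0,-0.65],[0,0,-0.08,0,0,0,-0.65],[0,0,-0.13,0,0,0,-0.65],[0,0,-0.13,0,0,0,-0.65]],
  ],
)

```text
time_s: 7.05
ee_pos: [0.3627, 0.2503, 0.1469]
eef_rot: [3.133, 0.005, 2.629]
force: [-0.4, -0.2, -1.0]
grip_width: 0.0776
grip_force: 0.0
```

```bash
python3 - <<'E'
from h import *
st()
look('wrist',(.3,.43,.18,.31),.017,.0245)
p,d,i=look('scene',(.3,.43,.18,.31),.017,.0245)
look('scene',(.40,.53,-.05,.08),.034,.045)
look('side',(.40,.53,-.05,.08),.034,.045)
goal(462,14.5,150,150)
E
```

```text
t 7.05 tcp [362.7 250.3 146.9] rpy [179.5   0.3 150.6] F [-0.4 -0.2 -1. ] w 77.6 gf 0.0
wrist px [312 230] 4303 z 21.6 rect [361.3 248.1] [62.  63.2] 61.9 circ [361.5 248.2] 31.9
wrist px [312 266] 343 z 20.9 rect [388.2 234.3] [103.3  17.5] 61.1 circ [381.6 237.9] 51.6
scene px [415 193] 510 z 21.9 rect [357.6 254.7] [90.  72.4] 66.9 circ [345.3 257.2] 48.6
scene px [341 252] 329 z 37.9 rect [463.1  16. ] [45.2 44.1] 20.8 circ [462.5  15.2] 23.5
side px [311 231] 187 z 36.5 rect [462.4  13.4] [42.6 44.9] 45.8 circ [462.5  13.6] 22.9
goal (462, 14.5, 150, 150) shift [-203.8 -154.   -10.2] rot [-0.001 -0.001  0.011]
```

Converted, -203 mm / 1000 = -0.203, -154 mm / 1000 = -0.154.

arm_command(
  plan=[
    [[-0.203,-0.154,-0.01,0,0,0,-1],[-0.203,-0.154,-0.01,0,0,0,-1],[-0.203,-0.154,-0.01,0,0,0,-1],[-0.203,-0.154,-0.01,0,0,0,-1],[-0.203,-0.154,-0.01,0,0,0,-1],[-0.203,-0.154,-0.01,0,0,0,-1],[-0.203,-0.154,-0.01,0,0,0,-1],[-0.203,-0.154,-0.01,0,0,0,-1]],
  ],
)

```text
time_s: 8.05
ee_pos: [0.4611, 0.016, 0.1496]
eef_rot: [-3.141, -0.002, 2.629]
force: [-0.3, 0.0, 0.1]
grip_width: 0.0936
grip_force: 0.0
```

```bash
python3 - <<'E'
from h import *
st()
p,d,i=look('wrist',(.40,.53,-.05,.08),.034,.045)
cv2.imwrite('pics/w3.png',p)
goal(463,15,30.5,150)
E
```

```text
t 8.05 tcp [461.1  16.  149.6] rpy [-1.800e+02 -1.000e-01  1.506e+02] F [-0.3  0.   0.1] w 93.6 gf 0.0
wrist px [318 238] 2388 z 37.6 rect [463.8  15.7] [45.  45.1] 74.7 circ [463.8  15.6] 22.9
goal (463, 15, 30.5, 150) shift [-2.400e+00 -1.000e-01  1.193e+02] rot [-0.001 -0.001  0.012]
```

View pics/w3.png

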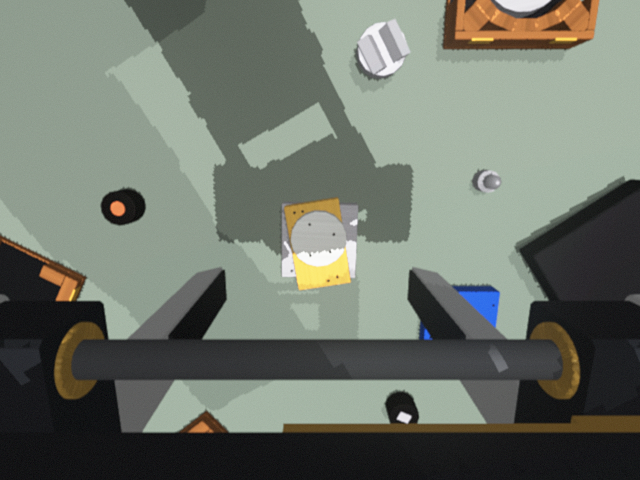

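The wrist view shows the small disc at (318,238) on top of the oblong and square blocks. The fingers straddle the pile, and the mounts are well clear at (122,207) and (402,408).

arm_command(
  plan=[
    [[-0.0022,0.0005,0.04,0,0,0,-1],[-0.0022,0.0005,0.08,0,0,0,-1],[-0.0022,0.0005,0.105,0,0,0,-1],[-0.0022,0.0005,0.115,0,0,0,-1],[-0.0022,0.0005,0.1185,0,0,0,-1],[-0.0022,0.0005,0.1185,0,0,0,-0.6],[-0.0022,0.0005,0.1185,0,0,0,-0.2],[-0.0022,0.0005,0.1185,0,0,0,1],[-0.0022,0.0005,0.1185,0,0,0,1],[-0.0022,0.0005,0.1185,0,0,0,1],[-0.0022,0.0005,0.1185,0,0,0,1],[-0.0022,0.0005,0.1185,0,0,0,1]],
  ],
  squeeze=6,
)

```text
time_s: 9.3
ee_pos: [0.464, 0.0145, 0.0321]
eef_rot: [3.142, 0.0, 2.629]
force: [-0.3, 0.4, 0.8]
grip_width: 0.0454
grip_force: 6.0
```

Converted, -63 mm / 1000 = -0.063, -35 mm / 1000 = -0.035.

arm_command(
  plan=[
    [[0,0,-0.003,0,0,0,1],[0,0,-0.012,0,0,0,1],[0,0,-0.035,0,0,0,1],[0,0,-0.063,0,0,0,1],[0,0,-0.063,0,0,0,1],[0,0,-0.063,0,0,0,1]],
  ],
)

```text
time_s: 9.9
ee_pos: [0.4641, 0.0145, 0.0955]
eef_rot: [3.141, 0.001, 2.629]
force: [-0.6, 1.2, 0.0]
grip_width: 0.0456
grip_force: 6.0
```

```bash
python3 - <<'E'
from h import *
st()
for n in('scene','side'): look(n,(.40,.53,-.05,.08),.094,.112)
for n in('scene','wrist'): p,d,i=look(n,(.40,.53,-.05,.08),.025,.032)
goal(361.2,248.5,95,150.6)
E
```

```text
t 9.9 tcp [464.1  14.5  95.5] rpy [1.800e+02 1.000e-01 1.506e+02] F [-0.6  1.2  0. ] w 45.6 gf 5.999948903918266
scene px [342 232] 441 z 101.3 rect [465.    9.3] [51.  56.2] 3.6 circ [470.1  10.7] 33.7
side px [312 208] 169 z 99.6 rect [460.8   7.4] [62.6 45.7] 83.5 circ [467.3   7.7] 34.5
scene px [340 258] 657 z 27.8 rect [468.3  11.8] [46. 76.] 69.7 circ [467.9  11.9] 43.1
wrist px [313 225] 2268 z 27.5 rect [451.2  18.6] [46.3 33.4] 68.9 circ [451.6  18.6] 27.8
goal (361.2, 248.5, 95, 150.6) shift [204.  153.7  -0.6] rot [-0.001 -0.001  0.   ]
```

Converted, 204 mm / 1000 = 0.204, 153.7 mm / 1000 = 0.1537.

arm_command(
  plan=[
    [[0.03,0.023,0,0,0,0,1],[0.065,0.049,0,0,0,0,1],[0.1,0.075,0,0,0,0,1],[0.135,0.102,0,0,0,0,1],[0.17,0.128,0,0,0,0,1],[0.195,0.147,0,0,0,0,1],[0.204,0.1537,0,0,0,0,1],[0.204,0.1537,0,0,0,0,1],[0.204,0.1537,0.02,0,0,0,1],[0.204,0.1537,0.03,0,0,0,1],[0.204,0.1537,0.03,0,0,0,1]],
  ],
)

```text
time_s: 11.2
ee_pos: [0.3614, 0.2472, 0.0637]
eef_rot: [-3.139, -0.001, 2.627]
force: [0.8, -1.1, 0.1]
grip_width: 0.0456
grip_force: 6.0
```

```bash
python3 - <<'E'
from h import *
st()
i=cams.camera_info('wrist'); p,d=cams.camera('wrist'); v,u=np.mgrid[0:480,0:640]; w=world(u,v,d.astype(float),i)
cv2.imwrite('pics/w4.png',p)
for vv in (240,255,270,285,300,315,330): print(vv,[(round(w[vv,uu,2]*1000,1)) for uu in range(272,370,10)])
goal(361.2,248.5,30,150.6)
E
```

```text
t 11.2 tcp [361.4 247.2  63.7] rpy [-1.799e+02 -1.000e-01  1.505e+02] F [ 0.8 -1.1  0.1] w 45.6 gf 5.999871790409088
240 [np.float64(21.8), np.float64(21.0), np.float64(22.5), np.float64(61.0), np.float64(66.5), np.float64(66.5), np.float64(60.9), np.float64(21.1), np.float64(22.0), np.float64(21.7)]
255 [np.float64(22.9), np.float64(67.5), np.float64(70.0), np.float64(68.9), np.float64(70.2), np.float64(69.1), np.float64(69.2), np.float64(70.0), np.float64(62.1), np.float64(21.5)]
270 [np.float64(21.3), np.float64(68.7), np.float64(70.7), np.float64(69.7), np.float64(69.2), np.float64(68.7), np.float64(69.7), np.float64(68.3), np.float64(68.7), np.float64(62.7)]
285 [np.float64(69.6), np.float64(69.3), np.float64(68.6), np.float64(68.8), np.float64(69.3), np.float64(68.7), np.float64(69.9), np.float64(69.2), np.float64(68.7), np.float64(69.1)]
300 [np.float64(66.0), np.float64(69.0), np.float64(69.8), np.float64(69.7), np.float64(69.1), np.float64(68.6), np.float64(68.6), np.float64(67.9), np.float64(68.4), np.float64(70.1)]
315 [np.float64(27.9), np.float64(28.3), np.float64(69.7), np.float64(69.5), np.float64(69.6), np.float64(68.7), np.float64(68.5), np.float64(69.8), np.float64(28.2), np.float64(26.5)]
330 [np.float64(24.9), np.float64(25.0), np.float64(23.6), np.float64(27.3), np.float64(27.2), np.float64(27.5), np.float64(26.6), np.float64(25.4), np.float64(24.8), np.float64(26.1)]
goal (361.2, 248.5, 30, 150.6) shift [ 0.9  0.5 34.6] rot [-0.001 -0.001 -0.001]
```

View pics/w4.png

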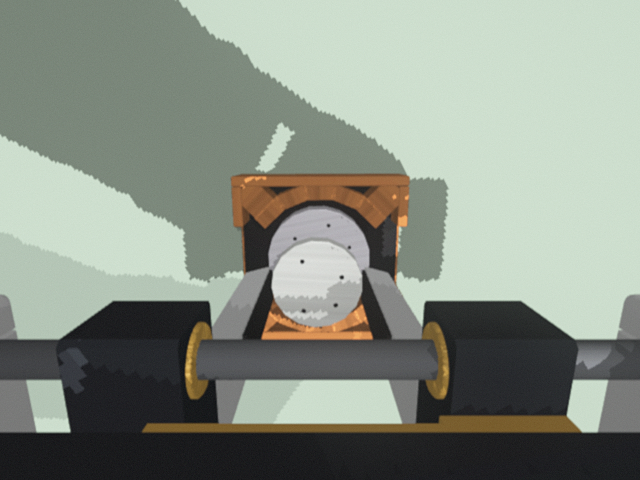

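The wrist view shows the small disc held level at (317,283), over the large disc in the well.

Converted, 35 mm / 1000 = 0.035, 34 mm / 1000 = 0.034.

arm_command(
  plan=[
    [[0.0005,0.0005,0.012,0,0,0,1],[0.0005,0.0005,0.024,0,0,0,1],[0.0005,0.0005,0.031,0,0,0,1],[0.0005,0.0005,0.034,0,0,0,1],[0.0005,0.0005,0.035,0,0,0,1],[0.0005,0.0005,0.035,0,0,0,1],[0.0005,0.0005,0.035,0,0,0,1]],
  ],
)

```text
time_s: 11.95
ee_pos: [0.3615, 0.2494, 0.0302]
eef_rot: [3.141, 0.0, 2.629]
force: [-0.6, -0.4, -0.9]
grip_width: 0.0457
grip_force: 6.0
```

Converted, 3 mm / 1000 = 0.003, 2.5 mm / 1000 = 0.0025.

arm_command(
  plan=[
    [[0,0,0.001,0,0,0,1],[0,0,0.002,0,0,0,1],[0,0,0.0025,0,0,0,1],[0,0,0.003,0,0,0,1],[0,0,0.003,0,0,0,1],[0,0,0.003,0,0,0,1]],
  ],
)

```text
time_s: 12.55
ee_pos: [0.3614, 0.2492, 0.0269]
eef_rot: [-3.142, -0.0, 2.629]
force: [-0.5, 0.3, -0.1]
grip_width: 0.0455
grip_force: 6.0
```

Converted, 0.4 mm / 1000 = 0.0004.

arm_command(
  plan=[
    [[0,0,0.0004,0,0,0,1],[0,0,0.0004,0,0,0,1],[0,0,0.0004,0,0,0,1]],
  ],
)

```text
time_s: 12.85
ee_pos: [0.3614, 0.2492, 0.0265]
eef_rot: [3.142, 0.0, 2.629]
force: [0.2, 0.5, -1.3]
grip_width: 0.0457
grip_force: 6.0
```

Converted, 0.4 mm / 1000 = 0.0004.

arm_command(
  plan=[
    [[0,0,0.0004,0,0,0,1],[0,0,0.0004,0,0,0,1],[0,0,0.0004,0,0,0,1]],
  ],
)

```text
time_s: 13.15
ee_pos: [0.3614, 0.2492, 0.0261]
eef_rot: [-3.142, -0.0, 2.629]
force: [-0.7, -0.0, -0.0]
grip_width: 0.0456
grip_force: 6.0
```

arm_command(
  plan=[
    [[0,0,0.0003,0,0,0,1],[0,0,0.0003,0,0,0,1],[0,0,0.0003,0,0,0,1]],
  ],
)

```text
time_s: 13.45
ee_pos: [0.3614, 0.2492, 0.026]
eef_rot: [3.142, 0.0, 2.629]
force: [-1.3, -0.6, 5.5]
grip_width: 0.0456
grip_force: 6.0
```

Converted, 0.3 mm / 1000 = 0.0003.

arm_command(
  plan=[
    [[0,0,0.0003,0,0,0,1],[0,0,0.0003,0,0,0,1],[0,0,0.0003,0,0,0,1]],
  ],
)

```text
time_s: 13.75
ee_pos: [0.3615, 0.2492, 0.0258]
eef_rot: [3.142, 0.0, 2.629]
force: [-2.2, -1.7, 6.2]
grip_width: 0.0456
grip_force: 6.0
```

Contact is confirmed. Next I release and lift.

Converted, -110 mm / 1000 = -0.11, -70 mm / 1000 = -0.07.

arm_command(
  plan=[
    [[0,0,-0.0004,0,0,0,0],[0,0,-0.0004,0,0,0,-0.1],[0,0,-0.0004,0,0,0,-0.2],[0,0,-0.0004,0,0,0,-0.3],[0,0,-0.0004,0,0,0,-0.3],[0,0,-0.01,0,0,0,-0.3],[0,0,-0.03,0,0,0,-0.3],[0,0,-0.07,0,0,0,-0.3],[0,0,-0.11,0,0,0,-0.3],[0,0,-0.11,0,0,0,-0.3]],
  ],
)

```text
time_s: 14.75
ee_pos: [0.3633, 0.2504, 0.1407]
eef_rot: [3.134, 0.004, 2.629]
force: [0.7, 0.4, -0.4]
grip_width: 0.0612
grip_force: 0.0
```

```bash
python3 - <<'E'
from h import *
st()
look('wrist',(.3,.43,.18,.31),.0295,.036)
look('wrist',(.3,.43,.18,.31),.017,.0245)
for n in('scene','side'):
    p,d,i=look(n,(.40,.53,-.05,.08),.024,.033)
    look(n,(.40,.53,-.05,.08),.012,.02)
    cv2.imwrite(f'pics/{n}2.png',p)
E
```

```text
t 14.75 tcp [363.3 250.4 140.7] rpy [179.6   0.2 150.6] F [ 0.7  0.4 -0.4] w 61.2 gf 0.0
wrist px [313 233] 2456 z 31.6 rect [360.7 249.3] [45.1 45.2] 60.2 circ [360.9 249.4] 23.0
wrist px [312 231] 2019 z 21.6 rect [361.3 248.2] [62.9 63. ] 82.3 circ [361.5 248.2] 32.0
wrist px [314 269] 367 z 20.8 rect [388.  234.3] [102.8  17.4] 60.8 circ [381.5 237.9] 51.4
scene px [340 258] 675 z 27.8 rect [468.9  11.7] [45.9 76.8] 69.9 circ [469.   10.4] 43.4
side px [315 235] 404 z 26.2 rect [469.3  10.2] [50.9 73.2] 71.0 circ [468.4   8.8] 42.5
side px [315 245] 151 z 15.0 rect [458.4 -14.9] [19.6 74.1] 65.8 circ [460.1 -11.3] 37.4
```

```bash
python3 -c "
from h import *
goal(468.8,11.7,145,160)"
```

```text
goal (468.8, 11.7, 145, 160) shift [-210.4 -153.8  -10.4] rot [-0.002 -0.001 -0.164]
```

Converted, -210 mm / 1000 = -0.21, -154 mm / 1000 = -0.154, -0.164 rad / 3.1416 = -0.0522.

arm_command(
  plan=[
    [[-0.21,-0.154,-0.009,0,0,-0.0522,-1],[-0.21,-0.154,-0.009,0,0,-0.0522,-1],[-0.21,-0.154,-0.009,0,0,-0.0522,-1],[-0.21,-0.154,-0.009,0,0,-0.0522,-1],[-0.21,-0.154,-0.009,0,0,-0.0522,-1],[-0.21,-0.154,-0.009,0,0,-0.0522,-1],[-0.21,-0.154,-0.009,0,0,-0.0522,-1],[-0.21,-0.154,-0.009,0,0,-0.0522,-1]],
  ],
)

```text
time_s: 15.85
ee_pos: [0.4683, 0.0123, 0.1437]
eef_rot: [-3.141, -0.002, 2.792]
force: [-0.3, 0.1, -0.5]
grip_width: 0.094
grip_force: 0.0
```

```bash
python3 - <<'E'
from h import *
st()
look('wrist',(.40,.53,-.05,.08),.024,.033)
look('wrist',(.40,.53,-.05,.08),.012,.02)
goal(468.8,11.7,19,160)
E
```

```text
t 15.85 tcp [468.3  12.3 143.7] rpy [-1.8e+02 -1.0e-01  1.6e+02] F [-0.3  0.1 -0.5] w 94.0 gf 0.0
wrist px [316 236] 4884 z 27.6 rect [470.5  11.4] [46.2 73.9] 69.9 circ [470.5  11.3] 43.0
wrist px [284 233] 719 z 15.6 rect [453.3  -5.9] [31.1 77.2] 42.1 circ [460.9   0.8] 39.0
wrist px [350 231] 862 z 15.6 rect [484.7  39.3] [14.5 66.8] 69.7 circ [482.7  33.8] 33.4
goal (468.8, 11.7, 19, 160) shift [ -1.   -1.1 125.1] rot [-0.    -0.001  0.001]
```

Converted, 125 mm / 1000 = 0.125, -1.7 mm / 1000 = -0.0017.

arm_command(
  plan=[
    [[-0.0017,-0.0002,0.04,0,0,0,-1],[-0.0017,-0.0002,0.08,0,0,0,-1],[-0.0017,-0.0002,0.11,0,0,0,-1],[-0.0017,-0.0002,0.121,0,0,0,-1],[-0.0017,-0.0002,0.125,0,0,0,-1],[-0.0017,-0.0002,0.125,0,0,0,-0.6],[-0.0017,-0.0002,0.125,0,0,0,-0.2],[-0.0017,-0.0002,0.125,0,0,0,1],[-0.0017,-0.0002,0.125,0,0,0,1],[-0.0017,-0.0002,0.125,0,0,0,1],[-0.0017,-0.0002,0.125,0,0,0,1],[-0.0017,-0.0002,0.125,0,0,0,1]],
  ],
  squeeze=30,
)

```text
time_s: 17.15
ee_pos: [0.4705, 0.0112, 0.0197]
eef_rot: [3.142, 0.0, 2.793]
force: [-0.4, 0.2, 2.2]
grip_width: 0.0453
grip_force: 30.0
```

Converted, -80 mm / 1000 = -0.08, -70 mm / 1000 = -0.07.

arm_command(
  plan=[
    [[0,0,-0.003,0,0,0,1],[0,0,-0.012,0,0,0,1],[0,0,-0.035,0,0,0,1],[0,0,-0.07,0,0,0,1],[0,0,-0.08,0,0,0,1],[0,0,-0.08,0,0,0,1]],
  ],
)

```text
time_s: 17.75
ee_pos: [0.471, 0.0112, 0.1007]
eef_rot: [3.141, 0.003, 2.793]
force: [-0.3, 0.1, -4.4]
grip_width: 0.0457
grip_force: 30.0
```

```bash
python3 - <<'E'
from h import *
st()
for n in('scene','side'): look(n,(.40,.56,-.07,.10),.012,.02)
goal(371,-260,100,32)
E
```

```text
t 17.75 tcp [471.   11.2 100.7] rpy [180.    0.2 160. ] F [-0.3  0.1 -4.4] w 45.7 gf 29.997528791427612
scene px [341 262] 793 z 15.8 rect [468.9  12.6] [65.7 68.1] 59.6 circ [468.   12.8] 45.8
side px [314 239] 491 z 14.2 rect [468.9  10.9] [70.5 65.7] 59.8 circ [468.3   9.5] 45.1
goal (371, -260, 100, 32) shift [ 2.000e-01 -2.887e+02 -1.400e+00] rot [-2.000e-03 -0.000e+00  2.234e+00]
```

Converted, -280 mm / 1000 = -0.28, -265 mm / 1000 = -0.265, 1.64 rad / 3.1416 = 0.522.

arm_command(
  plan=[
    [[0,-0.015,0,0,0,0.0318,1],[0,-0.04,0,0,0,0.0764,1],[0,-0.065,0,0,0,0.121,1],[0,-0.09,0,0,0,0.1655,1],[0,-0.115,0,0,0,0.2101,1],[0,-0.14,0,0,0,0.2546,1],[0,-0.165,0,0,0,0.2992,1],[0,-0.19,0,0,0,0.3438,1],[0,-0.215,0,0,0,0.3883,1],[0,-0.24,0,0,0,0.4329,1],[0,-0.265,0,0,0,0.4775,1],[0,-0.28,0,0,0,0.522,1]],
  ],
)

```text
time_s: 19.05
ee_pos: [0.3735, -0.2528, 0.098]
eef_rot: [-3.139, -0.001, 1.146]
force: [-0.6, 0.4, -3.0]
grip_width: 0.046
grip_force: 30.0
```

```bash
python3 -c "
from h import *
st();goal(371,-260,95,32)"
```

```text
t 19.05 tcp [ 373.5 -252.8   98. ] rpy [-179.9   -0.    65.7] F [-0.6  0.4 -3. ] w 46.0 gf 29.992647171020508
goal (371, -260, 95, 32) shift [-7.6  0.7  2.9] rot [-0.003  0.     0.588]
```

Converted, -7.6 mm / 1000 = -0.0076, 2 mm / 1000 = 0.002, 0.592 rad / 3.1416 = 0.1884.

arm_command(
  plan=[
    [[-0.0076,0.0007,0.002,0,0,0.0446,1],[-0.0076,0.0007,0.002,0,0,0.0891,1],[-0.0076,0.0007,0.002,0,0,0.1337,1],[-0.0076,0.0007,0.002,0,0,0.1751,1],[-0.0076,0.0007,0.002,0,0,0.1884,1],[-0.0076,0.0007,0.002,0,0,0.1884,1],[-0.0076,0.0007,0.002,0,0,0.1884,1]],
  ],
)

```text
time_s: 19.75
ee_pos: [0.3719, -0.2588, 0.0966]
eef_rot: [-3.14, 0.001, 0.562]
force: [-0.0, -0.4, -2.7]
grip_width: 0.0457
grip_force: 30.0
```

```bash
python3 - <<'E'
from h import *
st()
for n in('wrist','scene','side'): p,d,i=look(n,(.28,.46,-.36,-.16),.0095,.0175)
i=cams.camera_info('wrist'); p,d=cams.camera('wrist'); cv2.imwrite('pics/w5.png',p)
v,u=np.mgrid[0:480,0:640]; w=world(u,v,d.astype(float),i)
m=(w[...,2]>.098)&(w[...,2]<.108)&(u>250)&(u<385)&(d>0)&(v<338); print('held top z',np.median(w[m][:,2])); q=w[m]; print(rect(q), 'px rows',v[m].min())
E
```

```text
t 19.75 tcp [ 371.9 -258.8   96.6] rpy [-179.9    0.    32.2] F [-0.  -0.4 -2.7] w 45.7 gf 29.997611045837402
wrist px [315 187] 2913 z 13.5 rect [ 403.7 -239.4] [33.7 82.1] 31.7 circ [ 403.3 -239.5] 43.6
scene px [177 261] 193 z 13.6 rect [ 345.2 -293.5] [34.  51.6] 35.0 circ [ 346.6 -293.5] 29.0
scene px [215 275] 344 z 13.7 rect [ 402.9 -238.9] [35.  82.2] 32.5 circ [ 402.5 -239.2] 43.4
side px [338 326] 270 z 12.4 rect [ 407.9 -248. ] [34.7 65.1] 29.5 circ [ 407.9 -248.4] 34.4
side px [301 353] 456 z 12.4 rect [ 336.5 -281.3] [34.2 83.5] 31.9 circ [ 337.1 -281.4] 43.6
held top z 0.10492304661040139
(array([ 378.2, -256.6]), array([64.2, 65.4]), 32.0) px rows 212
```

View pics/w5.png

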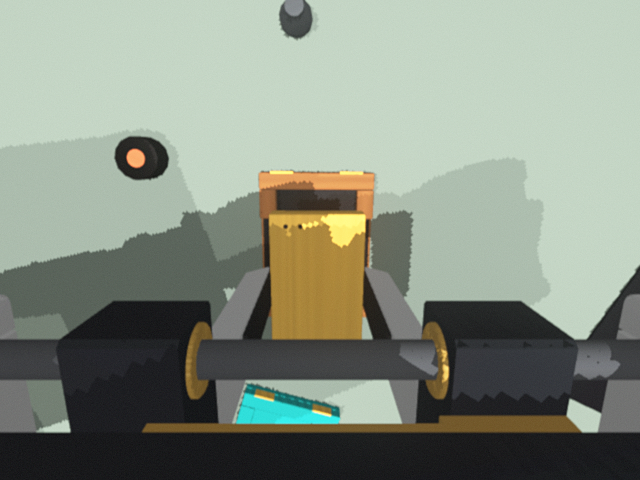

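The wrist view shows the oblong block held square over its case, between columns 270 and 365. The case's far rim is at (315,187), and mount_b at (140,158) is clear.

Converted, 83.5 mm / 1000 = 0.0835, 82 mm / 1000 = 0.082, 0.003 rad / 3.1416 = 0.001.

arm_command(
  plan=[
    [[-0.0017,0,0.025,0,0,0.001,1],[-0.0017,0,0.05,0,0,0.001,1],[-0.0017,0,0.068,0,0,0.001,1],[-0.0017,0,0.078,0,0,0.001,1],[-0.0017,0,0.082,0,0,0.001,1],[-0.0017,0,0.0835,0,0,0.001,1],[-0.0017,0,0.0835,0,0,0.001,1],[-0.0017,0,0.0835,0,0,0.001,1]],
  ],
)

```text
time_s: 20.75
ee_pos: [0.3711, -0.2603, 0.0147]
eef_rot: [3.14, -0.0, 0.558]
force: [0.2, 0.5, -2.8]
grip_width: 0.0457
grip_force: 30.0
```

arm_command(
  plan=[
    [[0,0,0.001,0,0,0,1],[0,0,0.002,0,0,0,1],[0,0,0.003,0,0,0,1],[0,0,0.0035,0,0,0,1],[0,0,0.0035,0,0,0,1],[0,0,0.0035,0,0,0,1]],
  ],
)

```text
time_s: 21.35
ee_pos: [0.3708, -0.26, 0.0106]
eef_rot: [3.142, -0.0, 0.558]
force: [-0.3, 0.1, -2.9]
grip_width: 0.0454
grip_force: 30.0
```

Converted, 0.7 mm / 1000 = 0.0007, 0.4 mm / 1000 = 0.0004.

arm_command(
  plan=[
    [[0,0,0.0004,0,0,0,1],[0,0,0.0007,0,0,0,1],[0,0,0.0007,0,0,0,1]],
  ],
)

```text
time_s: 21.65
ee_pos: [0.3708, -0.26, 0.0098]
eef_rot: [-3.142, 0.0, 0.558]
force: [0.6, -1.0, -2.2]
grip_width: 0.0455
grip_force: 30.0
```

Converted, 0.4 mm / 1000 = 0.0004.

arm_command(
  plan=[
    [[0,0,0.0004,0,0,0,1],[0,0,0.0004,0,0,0,1],[0,0,0.0004,0,0,0,1]],
  ],
)

```text
time_s: 21.95
ee_pos: [0.3708, -0.26, 0.0097]
eef_rot: [3.141, -0.0, 0.558]
force: [-2.9, 1.8, 4.9]
grip_width: 0.0453
grip_force: 30.0
```

Converted, 0.4 mm / 1000 = 0.0004.

arm_command(
  plan=[
    [[0,0,0.0004,0,0,0,1],[0,0,0.0004,0,0,0,1],[0,0,0.0004,0,0,0,1]],
  ],
)

```text
time_s: 22.25
ee_pos: [0.3708, -0.2601, 0.0096]
eef_rot: [3.141, -0.0, 0.558]
force: [-5.0, 4.3, 12.6]
grip_width: 0.0454
grip_force: 30.0
```

Seated. Releasing with a 62 mm opening, then lifting.

arm_command(
  plan=[
    [[0,0,-0.0005,0,0,0,0],[0,0,-0.0005,0,0,0,-0.1],[0,0,-0.0005,0,0,0,-0.2],[0,0,-0.0005,0,0,0,-0.3],[0,0,-0.0005,0,0,0,-0.3],[0,0,-0.01,0,0,0,-0.3],[0,0,-0.03,0,0,0,-0.3],[0,0,-0.07,0,0,0,-0.3],[0,0,-0.11,0,0,0,-0.3],[0,0,-0.125,0,0,0,-0.3],[0,0,-0.125,0,0,0,-0.3]],
  ],
)

```text
time_s: 23.35
ee_pos: [0.3716, -0.2607, 0.1367]
eef_rot: [3.137, -0.001, 0.558]
force: [0.5, -0.2, -0.1]
grip_width: 0.0612
grip_force: 0.0
```

```bash
python3 - <<'E'
from h import *
st()
p,d,i=look('wrist',(.28,.46,-.36,-.16),.0155,.022)
cv2.imwrite('pics/w6.png',p)
look('wrist',(.28,.46,-.36,-.16),.0095,.015)
for n in('scene','side'): look(n,(.40,.56,-.07,.10),.012,.02)
for y in (-30,-120,60,150): goal(469.8,12.3,140,y)
E
```

```text
t 23.35 tcp [ 371.6 -260.7  136.7] rpy [ 1.797e+02 -1.000e-01  3.200e+01] F [ 0.5 -0.2 -0.1] w 61.2 gf 0.0
wrist px [314 233] 4791 z 17.5 rect [ 372.1 -260. ] [74.3 46. ] 31.8 circ [ 371.9 -259.8] 42.9
wrist px [315 182] 2275 z 13.5 rect [ 403.6 -239.4] [33.3 82.3] 31.9 circ [ 403.2 -239.7] 43.3
wrist px [314 283] 1952 z 13.4 rect [ 337.8 -280.1] [33.6 82.1] 31.8 circ [ 338.1 -279.9] 43.5
scene px [340 261] 848 z 15.8 rect [468.4  13. ] [65.7 69. ] 59.5 circ [469.7  12.7] 46.3
goal (469.8, 12.3, 140, -30) shift [ 228.3 -178.1   -6.9] rot [-1.000e-03  2.000e-03  1.081e+00]
goal (469.8, 12.3, 140, -120) shift [ 228.3 -178.1   -6.9] rot [0.    0.003 2.652]
goal (469.8, 12.3, 140, 60) shift [ 228.3 -178.1   -6.9] rot [-0.002  0.    -0.489]
goal (469.8, 12.3, 140, 150) shift [ 228.3 -178.1   -6.9] rot [-2.00e-03 -2.00e-03 -2.06e+00]
```

View pics/w6.png

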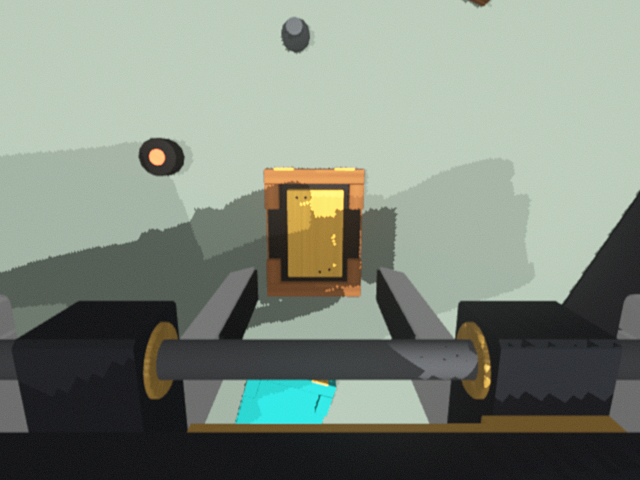

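The wrist view shows the oblong block flat and centred in its case at (314,233).

Converted, 228.3 mm / 1000 = 0.2283, -178 mm / 1000 = -0.178, -0.489 rad / 3.1416 = -0.1557.

arm_command(
  plan=[
    [[0.03,-0.023,-0.005,0,0,-0.0223,-1],[0.07,-0.055,-0.005,0,0,-0.0509,-1],[0.11,-0.086,-0.005,0,0,-0.0796,-1],[0.15,-0.117,-0.005,0,0,-0.1082,-1],[0.19,-0.148,-0.005,0,0,-0.1337,-1],[0.22,-0.172,-0.005,0,0,-0.1557,-1],[0.2283,-0.178,-0.005,0,0,-0.1557,-1],[0.2283,-0.178,-0.005,0,0,-0.1557,-1],[0.2283,-0.178,-0.005,0,0,-0.1557,-1]],
  ],
)

```text
time_s: 24.45
ee_pos: [0.4698, 0.011, 0.1383]
eef_rot: [-3.14, 0.001, 1.046]
force: [0.4, 0.7, -0.6]
grip_width: 0.0942
grip_force: 0.0
```

```bash
python3 - <<'E'
from h import *
st()
p,d,i=look('wrist',(.40,.56,-.07,.10),.012,.02)
goal(470,12.3,3.5,60)
E
```

```text
t 24.45 tcp [469.8  11.  138.3] rpy [-179.9    0.    59.9] F [ 0.4  0.7 -0.6] w 94.2 gf 0.0
wrist px [314 230] 6013 z 15.5 rect [469.9  12.6] [66.2 66.1] 59.3 circ [470.   12.5] 46.0
goal (470, 12.3, 3.5, 60) shift [  1.5  -0.5 135.1] rot [-0.001  0.001 -0.002]
```

Converted, 134 mm / 1000 = 0.134, 133 mm / 1000 = 0.133, 0.007 rad / 3.1416 = 0.0022.

arm_command(
  plan=[
    [[0.0013,-0.0005,0.04,0,0,0.0022,-1],[0.0013,-0.0005,0.08,0,0,0.0022,-1],[0.0013,-0.0005,0.112,0,0,0.0022,-1],[0.0013,-0.0005,0.128,0,0,0.0022,-1],[0.0013,-0.0005,0.133,0,0,0.0022,-1],[0.0013,-0.0005,0.134,0,0,0.0022,-0.8],[0.0013,-0.0005,0.134,0,0,0.0022,-0.5],[0.0013,-0.0005,0.134,0,0,0.0022,1],[0.0013,-0.0005,0.134,0,0,0.0022,1],[0.0013,-0.0005,0.134,0,0,0.0022,1],[0.0013,-0.0005,0.134,0,0,0.0022,1],[0.0013,-0.0005,0.134,0,0,0.0022,1]],
  ],
  squeeze=40,
)

```text
time_s: 25.7
ee_pos: [0.4707, 0.0132, 0.0058]
eef_rot: [3.141, -0.0, 1.04]
force: [-3.4, 0.0, 8.1]
grip_width: 0.0653
grip_force: 40.0
```

arm_command(
  plan=[
    [[0,0,-0.003,0,0,0,1],[0,0,-0.012,0,0,0,1],[0,0,-0.035,0,0,0,1],[0,0,-0.07,0,0,0,1],[0,0,-0.09,0,0,0,1],[0,0,-0.09,0,0,0,1],[0,0,-0.09,0,0,0,1]],
  ],
)

```text
time_s: 26.4
ee_pos: [0.4702, 0.0132, 0.0946]
eef_rot: [-3.141, 0.0, 1.04]
force: [0.0, 0.8, -4.9]
grip_width: 0.0657
grip_force: 40.0
```

```bash
python3 -c "
from h import *
st();goal(630.5,-217.3,98,10.2)"
```

```text
t 26.4 tcp [470.2  13.2  94.6] rpy [-180.     0.    59.6] F [ 0.   0.8 -4.9] w 65.7 gf 39.99834358692169
goal (630.5, -217.3, 98, 10.2) shift [-117.6  255.    -3.4] rot [-0.     0.     0.862]
```

Converted, 255 mm / 1000 = 0.255, -117.6 mm / 1000 = -0.1176, 0.862 rad / 3.1416 = 0.2744.

arm_command(
  plan=[
    [[-0.009,0.02,-0.003,0,0,0.0223,1],[-0.023,0.05,-0.003,0,0,0.0541,1],[-0.039,0.085,-0.003,0,0,0.0923,1],[-0.055,0.12,-0.003,0,0,0.1305,1],[-0.071,0.155,-0.003,0,0,0.1687,1],[-0.088,0.19,-0.003,0,0,0.2069,1],[-0.104,0.225,-0.003,0,0,0.2451,1],[-0.114,0.248,-0.003,0,0,0.2674,1],[-0.1176,0.255,-0.003,0,0,0.2744,1],[-0.1176,0.255,-0.003,0,0,0.2744,1],[-0.1176,0.255,-0.003,0,0,0.2744,1]],
  ],
)

```text
time_s: 27.5
ee_pos: [0.6301, -0.2164, 0.0968]
eef_rot: [-3.14, 0.002, 0.18]
force: [0.7, 0.7, -5.0]
grip_width: 0.0652
grip_force: 40.0
```

```bash
python3 - <<'E'
from h import *
st()
for n in('wrist','scene'): look(n,(.55,.72,-.3,-.14),.0115,.0195)
i=cams.camera_info('wrist'); p,d=cams.camera('wrist'); cv2.imwrite('pics/w7.png',p)
v,u=np.mgrid[0:480,0:640]; w=world(u,v,d.astype(float),i)
m=(u>270)&(u<360)&(v>240)&(v<330)&(d>0); zt=np.median(w[m][:,2]); print('top',zt)
r=np.where(abs(w[:,317,2]-zt)<.004)[0]; e=w[r.min(),317]*1000; print('far edge',r.min(),e)
goal(630.5,-217.3,98,10.2)
E
```

```text
t 27.5 tcp [ 630.1 -216.4   96.8] rpy [-1.799e+02  1.000e-01  1.030e+01] F [ 0.7  0.7 -5. ] w 65.2 gf 39.99837398529053
wrist px [318 188] 3332 z 15.5 rect [ 667.3 -211. ] [ 29.7 102. ] 10.3 circ [ 667.1 -210.9] 52.4
scene px [266 390] 619 z 15.5 rect [ 666.1 -210.6] [ 30.5 101.9] 11.0 circ [ 666.1 -210.9] 52.5
top 0.10734873588910396
far edge 226 [ 662.79106499 -211.11763908  105.07061104]
goal (630.5, -217.3, 98, 10.2) shift [-0.2  0.9  0.1] rot [-0.     0.     0.001]
```

View pics/w7.png

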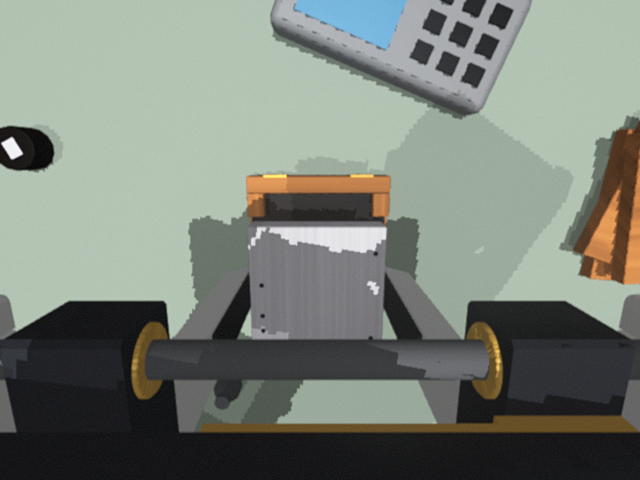

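The wrist view shows the square block held level over its case, with the case's far rim at (318,188). Mount_a at (25,147) is clear of the fingers.

Converted, 82 mm / 1000 = 0.082, 81 mm / 1000 = 0.081.

arm_command(
  plan=[
    [[0.0009,0.001,0.025,0,0,0,1],[0.0009,0.001,0.05,0,0,0,1],[0.0009,0.001,0.068,0,0,0,1],[0.0009,0.001,0.077,0,0,0,1],[0.0009,0.001,0.081,0,0,0,1],[0.0009,0.001,0.082,0,0,0,1],[0.0009,0.001,0.082,0,0,0,1],[0.0009,0.001,0.082,0,0,0,1]],
  ],
)

```text
time_s: 28.45
ee_pos: [0.6323, -0.2183, 0.017]
eef_rot: [3.141, -0.001, 0.178]
force: [-0.1, -0.4, -5.1]
grip_width: 0.0654
grip_force: 40.0
```

Converted, 4 mm / 1000 = 0.004, 3 mm / 1000 = 0.003.

arm_command(
  plan=[
    [[0,0,0.001,0,0,0,1],[0,0,0.002,0,0,0,1],[0,0,0.003,0,0,0,1],[0,0,0.004,0,0,0,1],[0,0,0.004,0,0,0,1],[0,0,0.004,0,0,0,1]],
  ],
)

```text
time_s: 29.05
ee_pos: [0.6319, -0.2181, 0.012]
eef_rot: [-3.142, 0.0, 0.178]
force: [0.2, -0.3, -4.8]
grip_width: 0.0656
grip_force: 40.0
```

Converted, 0.7 mm / 1000 = 0.0007, 0.4 mm / 1000 = 0.0004.

arm_command(
  plan=[
    [[0,0,0.0004,0,0,0,1],[0,0,0.0007,0,0,0,1],[0,0,0.0007,0,0,0,1]],
  ],
)

```text
time_s: 29.35
ee_pos: [0.6319, -0.2182, 0.0119]
eef_rot: [3.142, -0.0, 0.178]
force: [-4.6, 2.1, 2.1]
grip_width: 0.0654
grip_force: 40.0
```

Contact has started. One more small step, to seat it.

arm_command(
  plan=[
    [[0,0,0.0003,0,0,0,1],[0,0,0.0003,0,0,0,1],[0,0,0.0003,0,0,0,1]],
  ],
)

```text
time_s: 29.65
ee_pos: [0.632, -0.2182, 0.0119]
eef_rot: [3.141, -0.0, 0.178]
force: [-5.5, 2.2, 6.1]
grip_width: 0.0655
grip_force: 40.0
```

arm_command(
  plan=[
    [[0,0,-0.0004,0,0,0,-0.42],[0,0,-0.0004,0,0,0,-0.5],[0,0,-0.0004,0,0,0,-0.58],[0,0,-0.0004,0,0,0,-0.65],[0,0,-0.0004,0,0,0,-0.65],[0,0,-0.01,0,0,0,-0.65],[0,0,-0.03,0,0,0,-0.65],[0,0,-0.07,0,0,0,-0.65],[0,0,-0.11,0,0,0,-0.65],[0,0,-0.125,0,0,0,-0.65],[0,0,-0.125,0,0,0,-0.65],[0,0,-0.125,0,0,0,-0.65]],
  ],
)

```text
time_s: 30.85
ee_pos: [0.6314, -0.218, 0.1348]
eef_rot: [-3.141, 0.001, 0.178]
force: [0.2, -1.0, -0.6]
grip_width: 0.0774
grip_force: 0.0
```

```bash
python3 - <<'E'
from h import *
st()
p,d,i=look('wrist',(.55,.72,-.3,-.14),.0185,.026); cv2.imwrite('pics/w8.png',p)
look('wrist',(.55,.72,-.3,-.14),.0115,.018)
p,d,i=look('scene',(.64,.69,-.03,.03),.013,.03); look('scene',(.33,.39,-.15,-.09),.013,.03); cv2.imwrite('pics/s8.png',p)
look('scene',(.3,.43,.18,.31),.0295,.036); look('scene',(.28,.46,-.36,-.16),.0155,.022)
E
```

```text
t 30.85 tcp [ 631.4 -218.   134.8] rpy [-1.80e+02  1.00e-01  1.02e+01] F [ 0.2 -1.  -0.6] w 77.4 gf 0.0
wrist px [316 235] 6354 z 21.5 rect [ 631.8 -218.7] [65.7 66.1] 10.1 circ [ 631.9 -218.3] 45.8
wrist px [314 185] 2614 z 15.5 rect [ 667.2 -210.9] [ 29.9 102.1] 10.5 circ [ 667.  -211.1] 52.7
wrist px [316 282] 2204 z 15.4 rect [ 595.4 -224.1] [ 28.8 102.2] 10.3 circ [ 595.3 -224.1] 52.5
scene px [376 342] 220 z 19.7 rect [ 6.614e+02 -2.000e-01] [29.5 28.3] 0.2 circ [6.614e+02 6.000e-01] 15.9
scene px [416 191] 219 z 32.0 rect [359.5 248.8] [43.8 43.8] 59.1 circ [358.8 248.8] 23.3
scene px [190 263] 237 z 18.0 rect [ 368.8 -268.2] [61.1 34.8] 32.5 circ [ 370.6 -271. ] 33.6
```

View pics/s8.png

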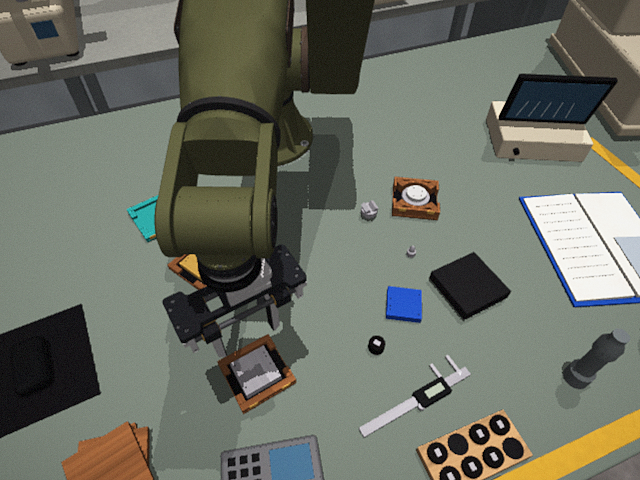

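The final scene view shows the square block flat in its case at (257,370), both discs in the round well at (416,195), and mount_a unmoved at (376,343). The arm hides mount_b, but nothing came near it.

```bash
python3 -c "
from h import *
look('side',(.33,.39,-.16,-.09),.013,.03)
print(ctrl.hand_in())"
```

```text
the job is handed in; nothing more can be done
None
```

I put all four blocks back in their cases (steel disc under the aluminium one) and handed the job in at about 31 s; mount_a had not moved, but the arm hid mount_b in the last pictures, so I did not re-check it, though no move came near it.

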